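Set a weighted straightedge against a folder's glued edge

ROBOT

A 7-joint arm with a two-finger parallel gripper is mounted at the origin on a cart in front of the work surface, level with it; the furniture and walls round the work are solid. World frame = base frame: x ahead of the robot, y to its left, z up, the work surface at z = 0. Lengths are in m, angles in rad, forces in N, time in s.
With the tool pointing down it reaches from about 0.4 to 0.85 m from the base axis. Payload 4.5 kg.
Tool frame: the origin (TCP) lies at the very end of the fingers, on their centre line; the grasp point (between the pads) lies 19 mm behind it (tcp_to_grasp is the z of the grasp point in the tool frame, in m); z points along the fingers, y is the line along which they close (so a half turn about z gives the same grasp; the last joint's range is limited). The gripper opens to 88 mm and grips with 3 to 60 N. Pads are 18 mm wide; open, the fingers measure 123 mm over their backs; the gripper's body (75 mm by 187 mm) begins 45 mm behind the grasp point.
Start: joints at [-1.272, 0.689, -0.195, 1.565, 0.157, 0.902, -0.215], TCP at [0.164, 0.603, 0.239] pointing down, gripper open.
Joint ranges: [-3.01, 3.01], [-0.46, 2.08], [-1.47, 1.51], [0.13, 2.56], [-1, 4.14], [0.04, 2.09], [-2.66, 2.66]. Speed limits (rad/s): [2.57, 2.57, 3.14, 3.14, 3.14, 3.14, 3.14].

INTERFACE

Orientations are given as a unit quaternion [x, y, z, w].
In Python, from plant import * gives the robot as it stands. The module is installed in compiled form; this text tells all that it offers.
- The arm moves only by the shell command python3 -m jog 'ROWS' [OPENING] [FORCE]. ROWS is JSON, a list that holds one entry, the list of rows, each a list of 6 numbers: the shift along the tool's x, y, z in m, then the turn, a rotation vector about the tool's x, y, z in rad. In form: [[[dx, dy, dz, ax, ay, az], ...]]. A call has 1 to 12 rows; each row shifts and turns the commanded pose from where the row before left it, along the tool's axes as they then stand; what a row does not reach is not made up. A row lasts 1/8 s, in which the tool goes at most 62.5 mm and 10.7 degrees, less where a joint would pass 70% of its speed; a pose out of reach is approached as far as the arm can. A call with a gripper value outside its range is refused whole. OPENING is the finger opening in m, from 0 to 0.0881, set as the call begins (- or left out, the last holds). The fingers move at their own pace and stop on an object; FORCE is the grip in N (left out, the last holds). Time passes only in rows, so rows that do not move let the fingers close. It gives the time, the measured TCP pose, the force, the opening and the grip force at its end, in the units of the state.
- get_state(): the state, without advancing time (a new reading comes with each control period).
- snapshot(name): name is "side" or "top"; returns a dict with "frame" (384x512x3 uint8, red, green, blue), "mtx" (3x3 intrinsics, pixels), "D" ([k1, k2, p1, p2, k3] as OpenCV has them; the pictures are not rectified), "xyz" and "orientation" of the camera in the world. Camera axes: x right, y down, z forward; pixel columns grow to the right and rows downward; lengths in m; the calibration is good to about 2 mm. A picture is of the moment at which its call begins. There is no depth.
- finish_job(): hands the job in; it is judged then, once.
The state is a dict: "clock": time; "q": joint angles; "qd": joint speeds; "joint_torque": joint torques, N m; "tool_pos": TCP position; "eef_rot": TCP orientation; "contact_force": force on the tool from outside, world axes, zero at the start; "moment": the same for the moment, N m; "opening": opening from 0.0 (shut) to 1.0 (fully open); "finger_force": force on a finger pad.
Only numpy, scipy, OpenCV 4.12 (cv2) and the standard library are available. Lean on these libraries where they do the work, as an engineer would, in place of code of your own. Each camera call takes 0.05 s, during which the arm holds its last target. There are 200 camera calls.

TASK

The cover of the blue folder has just been re-glued along its long edge nearest the robot, which must dry straight: lay the red straightedge flat on the desk, flush against that edge along its whole length and centred on it, and let go. Then take the two hand gel bottles out of the partitioned carton and stand them upright as weights on the straightedge, one on the bare end either side of its handle, leaving it flush. Do not shove the folder out of place or disturb the glue bottle and glue stick in the carton, the stamp and the stapler.

Things in the scene. Friction and masses are not known exactly. Their poses are not given: they have to be found in the camera images.
- folder: Dark blue ring folder lying shut on the desk, loose, 0.9 kg, 190 (x) x 250 (y) x 18 mm high. Origin: centre of its underside; z up. Its glued edge is the straight upright 250 mm long side at x = +95 mm in its own frame, which is turned toward the robot.
- edge_mid (a point): Middle of the folder's glued edge: folder frame x = +95, y = 0, 9 mm above the desk. Axes as the folder's (the edge runs along y, its outside looks to +x).
- handle (a point): Centre of the straightedge's upright black handle with orange stripe, 29 mm above the straightedge's underside. Handle 12 mm thick (x), 70 mm long (y), from 8 to 50 mm above the underside. Axes: y along the straightedge, z up. Lying flush, this point is 30 mm from the folder's edge.
- straightedge: Loose red-painted metal bar 60 (x) x 200 (y) x 8 mm thick with white marks along both long edges, the same both ways round, 0.25 kg; origin at the centre of its underside, axes as point handle. The bare end either side of the handle is 65 mm long, 60 mm wide, centred at y = +67 or -67 mm, its top 8 mm up.
- end_a (a point): Middle of the straightedge's end face at its y = +100 mm, 4 mm above its underside.
- end_b (a point): The same at y = -100 mm.
- carton_mid (a point): Centre of the rim, 85 mm above the desk, of a brown open carton, fixed, 230 (x) x 160 (y) x 85 mm, walls and floor 4 mm, folded flaps outside (6 mm more). A cross divider up to the rim makes four cells of 109 (x) x 74 (y) mm, centres at x +-56, y +-39 mm; each holds one upright thing: gel bottles, glue bottle, glue stick, in any order.
- gel_a_mid (a point): Hand gel bottle, clear and teal with a blue cap, 38 (x) x 47 (y) x 106 mm high, 0.12 kg; this point is half-way up, 53 mm above its underside. Body to 89 mm height, nearly straight to about 75 mm; cap of 24 mm diameter above. z up. Best gripped across the 38 mm (along its x), 70 to 75 mm above its underside.
- gel_b_mid (a point): The other, identical hand gel bottle, half-way up.
- gel_a: The first gel bottle: origin at the centre of its underside.
- gel_b: The other gel bottle: origin at the centre of its underside.
- glue_bottle_mid (a point): Bystander in the carton: bottle with yellow label and pointed white spout, 33 x 45 x 102 mm, half-way up.
- glue_stick_mid (a point): Bystander in the carton: red glue stick with white cap, 27 mm thick, 92 mm high, half-way up.
- stamp_mid (a point): Bystander: black self-inking stamp, 46 x 68 x 75 mm, on the desk beside the folder, to its left seen from the robot; half-way up.
- stapler_mid (a point): Bystander: blue stapler, 37 (x) x 145 (y) x 55 mm, lying on the desk; half-way up.
Mind the look-alikes: they are no part of the job. What is shaped like the gel_b but pink or purple is not meant.

How it is judged:
By the outcome, as a careful person would: the job done as asked, in the order asked, and still so for the second after the job is handed in, with the robot touching nothing.
It also fails if it takes over 67 s, if anything falls off the work surface, if the arm or the gripper's body presses on something with over 40 N, if the wrist force passes 120 N, or if a joint passes its speed limit or range.

## Working session

There is one attempt and no reset: what is moved stays moved. The work goes in short steps, Python scripts to look and compute and a shell command to move; the robot and the scene stay as the last step left them, time stands still between calls to the robot, and variables do not carry over. Pictures are saved under pics/ and viewed, at most 10 in all, crops included, and the job is handed in when it is done.

```bash
mkdir -p pics; cat > h.py <<'E'
from plant import *
import numpy as np, cv2
from scipy.spatial.transform import Rotation as R
def ray(s,px):
    u=cv2.undistortPoints(np.array(px,float).reshape(-1,1,2),s["mtx"],np.array(s["D"],float)).reshape(-1,2)
    d=np.c_[u,np.ones(len(u))]@R.from_quat(s["orientation"]).as_matrix().T
    return np.array(s["xyz"]),d
def onz(s,px,z):
    o,d=ray(s,px); return o+d*((z-o[2])/d[:,2])[:,None]
def proj(s,P):
    Rm=R.from_quat(s["orientation"]).as_matrix().T
    return cv2.projectPoints(np.array(P,float).reshape(-1,1,3),cv2.Rodrigues(Rm)[0],-Rm@np.array(s["xyz"]),s["mtx"],np.array(s["D"],float))[0].reshape(-1,2)
def save(s,n,crop=None,k=1):
    f=s["frame"][...,::-1]
    if crop: x0,y0,x1,y1=crop; f=f[y0:y1,x0:x1]
    cv2.imwrite("pics/"+n,cv2.resize(f,None,fx=k,fy=k,interpolation=cv2.INTER_CUBIC))
E
python3 - <<'E'
from h import *
import pickle
t=snapshot("top");s=snapshot("side")
pickle.dump((t,s),open("s0.pkl","wb"))
cv2.imwrite("pics/top0.png",cv2.resize(t["frame"][...,::-1],(800,600)))
cv2.imwrite("pics/side0.png",cv2.resize(s["frame"][...,::-1],(800,600)))
for c in(t,s):print(c["xyz"],R.from_quat(c["orientation"]).as_matrix().round(3).tolist(),c["mtx"][0][0])
st=get_state();print(st)
E
```

```text
[0.21579485 0.02419604 1.43320677] [[0.012, -0.977, 0.215], [-1.0, -0.011, 0.008], [-0.006, -0.215, -0.977]] 369.59229990683997
[0.31960727 0.9975841  0.92423513] [[-0.98, -0.127, 0.155], [-0.201, 0.64, -0.742], [-0.005, -0.758, -0.652]] 367.93166903270816
{'clock': 0.1, 'q': array([-1.272202  ,  0.68988841, -0.1945199 ,  1.56621824,  0.15730281,
        0.90250845, -0.21509416]), 'qd': array([ 0.00068722, -0.00309044,  0.00294124, -0.00097665,  0.00163072,
        0.00122711, -0.00041771]), 'joint_torque': array([-4.36317481e-03, -5.28509116e+01, -1.27163585e+00, -1.53839618e+01,
       -5.24804858e-02,  2.02195166e-03,  3.54788915e-05]), 'tool_pos': array([0.16346595, 0.60266485, 0.23800334]), 'eef_rot': array([ 1.31970474e-01,  9.91253312e-01, -8.14434506e-04, -4.63873279e-05]), 'contact_force': array([ 0.2564594 ,  0.69679218, -0.0972712 ]), 'moment': array([-2.41387684e-02,  1.78270260e-02,  1.53154285e-06]), 'finger_force': 0.0, 'opening': 0.9989556596619745}
```

View pics/top0.png

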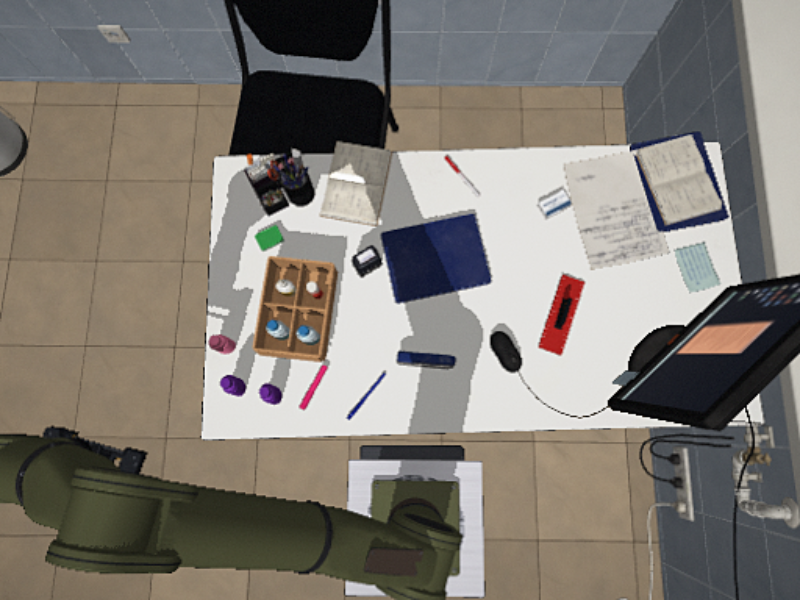

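View pics/side0.png

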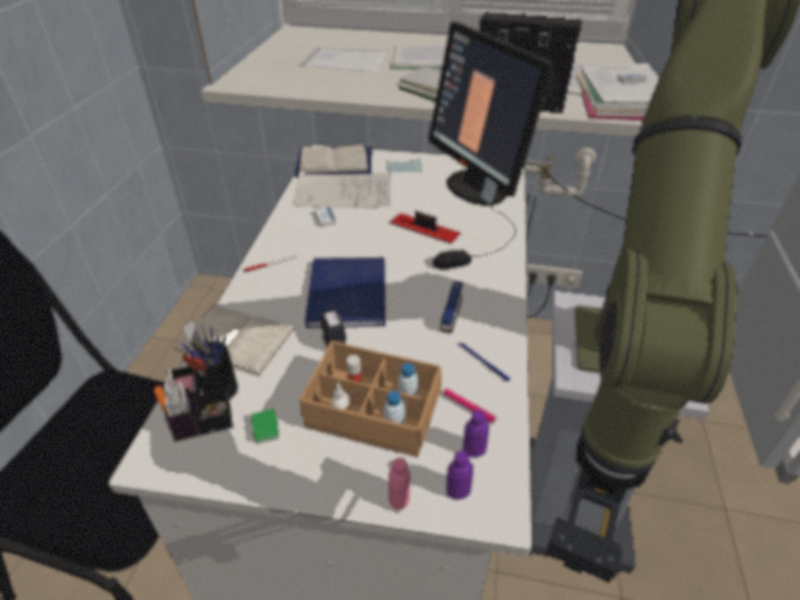

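The top picture (800 px scale) shows:
- folder at (437,257)
- straightedge at (562,313), with its black handle
- carton at (296,308), with the blue-capped gel bottles in the two near cells at (277,327) and (307,333), and the glue bottle (285,285) and glue stick (314,288) in the far cells
- stamp (367,260), stapler (426,359) and mouse (506,350)

**What could be mistaken for what:**
- Gel bottles: pink (221,343), purple (232,385) and purple (270,393) are look-alikes. I choose the blue caps.
- Folder: the open blue binder at (680,180) is not it.
- Straightedge: the red pen (460,170) and the magenta pen (313,386) are not it.

```bash
cat > m.py <<'E'
from h import *
def rect(s,mask,roi,z):
    m=np.zeros(mask.shape,np.uint8);x0,y0,x1,y1=roi;m[y0:y1,x0:x1]=mask[y0:y1,x0:x1]
    c=max(cv2.findContours(m,cv2.RETR_EXTERNAL,cv2.CHAIN_APPROX_NONE)[0],key=cv2.contourArea)
    P=onz(s,c.reshape(-1,2),z)[:,:2]
    (cx,cy),(w,h),a=cv2.minAreaRect((P*1000).astype(np.float32))
    if w>h:a-=90;w,h=h,w
    a=(a+90)%180-90   # yaw of short side (x) axis
    return np.array([cx,cy])/1000,(w,h),a,P
def hsv(s):return cv2.cvtColor(s["frame"],cv2.COLOR_RGB2HSV)
def red(s):h=hsv(s);return (((h[...,0]<8)|(h[...,0]>172))&(h[...,1]>150)&(h[...,2]>90)).astype(np.uint8)
def blue(s):h=hsv(s);return ((h[...,0]>105)&(h[...,0]<130)&(h[...,1]>120)&(h[...,2]<140)).astype(np.uint8)
E
python3 - <<'E'
from m import *
import pickle
t,s=pickle.load(open("s0.pkl","rb"))
k=.64
print("bar top",rect(t,red(t),(335,165,385,235),.008)[:3])
print("folder top",rect(t,blue(t),(235,130,320,200),.018)[:3])
print("bar side",rect(s,red(s),(240,130,300,160),.008)[:3])
print("folder side",rect(s,blue(s),(190,160,250,212),.018)[:3])
for n,c,roi in(("top",t,(160,195,210,225)),("side",s,(230,225,275,275))):
    h=hsv(c);m=((h[...,0]>95)&(h[...,0]<115)&(h[...,1]>140)).astype(np.uint8)
    mm=m*0;x0,y0,x1,y1=roi;mm[y0:y1,x0:x1]=m[y0:y1,x0:x1]
    q=cv2.connectedComponentsWithStats(mm)
    for st,ce in zip(q[2][1:],q[3][1:]):
        if st[4]>8:print(n,st,ce,onz(c,[ce],.100)[0])
print("carton corners",onz(t,[[(268)*k,257*k],[336*k,262*k],[327*k,360*k],[255*k,354*k]],.085)[:,:2].round(3).tolist())
print("stapler",onz(t,[[398*k,358*k],[455*k,360*k]],.05)[:,:2].round(3).tolist(),"stamp",onz(t,[[367*k,258*k]],.07).round(3))
a=t["frame"][155:240,155:225,::-1];b=s["frame"][215:295,185:290,::-1]
a=cv2.resize(a,None,fx=5,fy=5,interpolation=2);b=cv2.resize(b,None,fx=4,fy=4,interpolation=2)
o=np.zeros((425,790,3),np.uint8);o[:a.shape[0],:a.shape[1]]=a;o[:b.shape[0],360:360+b.shape[1]]=b
cv2.imwrite("pics/crop1.png",o)
E
```

```text
bar top (array([ 0.50816312, -0.36470016]), (57.8835334777832, 197.8542938232422), 69.87032318115234)
folder top (array([ 0.64955176, -0.0479826 ]), (188.74009704589844, 244.41314697265625), 13.000140190124512)
bar side (array([ 0.50834439, -0.35809833]), (46.135337829589844, 187.55250549316406), 69.56928253173828)
folder side (array([ 0.65176776, -0.04084805]), (173.19451904296875, 214.70849609375), 12.445880889892578)
top [171 205   7   6  33] [174.21212121 207.54545455] [0.45564941 0.33796518 0.1       ]
top [191 209   7   6  31] [194.03225806 211.19354839] [0.44288559 0.26466939 0.1       ]
side [258 233   6   7  32] [260.65625 236.21875] [0.44398579 0.26283806 0.1       ]
side [249 251   6   7  33] [251.66666667 254.42424242] [0.45658231 0.33608037 0.1       ]
carton corners [[0.625, 0.362], [0.614, 0.196], [0.375, 0.208], [0.387, 0.378]]
stapler [[0.386, 0.042], [0.383, -0.094]] stamp [[0.629 0.122 0.07 ]]
```

View pics/crop1.png

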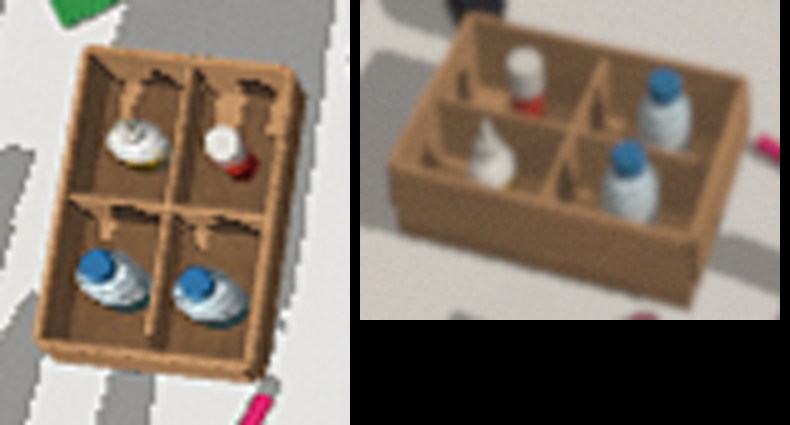

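The crop confirms the choice. The blue-capped teal bottles fill both near cells of the carton, at crop (100,270) and (195,285) in the top view and (630,190) and (665,110) in the side view. Next I refine the folder edge and check the monitor clearance.

```bash
cat >> m.py <<'E'
def edges(c,ctr,yaw,lx,ly,hue=None,zt=.018,zb=0.0,span=.04,score=None):
    """subpixel edges: returns offset of each side from the nominal rectangle (folder frame), per side near(+x) far(-x) +y -y; z chosen by visibility"""
    g=score.astype(np.float32); out={}
    ca,sa=np.cos(yaw),np.sin(yaw);ex=np.array([ca,sa]);ey=np.array([-sa,ca])
    for n,nv,tv,hn,ht in(("+x",ex,ey,lx/2,ly/2),("-x",-ex,ey,lx/2,ly/2),("+y",ey,ex,ly/2,lx/2),("-y",-ey,ex,ly/2,lx/2)):
        vis=(np.array(c["xyz"])[:2]-ctr)@nv>hn
        z=zb if vis else zt
        ts=np.linspace(-.8,.8,25)*ht; ds=np.linspace(-span/2,span/2,81); r=[]
        for t_ in ts:
            P=np.c_[ctr+nv*(hn+ds)[:,None]+tv*t_,np.full(81,z)]
            uv=proj(c,P).astype(np.float32)
            v=cv2.remap(g,uv[None,:,0],uv[None,:,1],1)[0]
            a,b=np.median(v[:12]),np.median(v[-12:]);
            k=np.where(np.diff(np.sign(v-(a+b)/2)))[0]
            if len(k) and abs(a-b)>25:r.append((t_,ds[k[0]]))
        if len(r)>5:
            r=np.array(r);p=np.polyfit(r[:,0],r[:,1],1);res=abs(r[:,1]-np.polyval(p,r[:,0]));ok=res<=2*np.median(res)+1e-4
            p=np.polyfit(r[ok,0],r[ok,1],1);out[n]=(round(p[1]*1000,2),round(np.degrees(p[0]),2),int(ok.sum()),z)
    return out
def folder_score(c):f=c["frame"].astype(float);return f[...,0]+f[...,1]
def bar_score(c):return c["frame"][...,1].astype(float)+c["frame"][...,2]
E
python3 - <<'E'
from m import *
import pickle
t,s=pickle.load(open("s0.pkl","rb"));k=.64
for n,c in(("top",t),("side",s)):
    print(n,"F",edges(c,np.array([.6495,-.048]),np.radians(-167),.19,.25,score=folder_score(c)))
    print(n,"B",edges(c,np.array([.508,-.364]),np.radians(69.9),.06,.20,zt=.008,score=bar_score(c),span=.03))
def tri(a,b):
    (o1,d1),(o2,d2)=ray(t,[a]),ray(s,[b]);d1,d2=d1[0],d2[0]
    l=np.linalg.lstsq(np.c_[d1,-d2],o2-o1,rcond=None)[0];p,q=o1+l[0]*d1,o2+l[1]*d2
    return ((p+q)/2).round(3),np.linalg.norm(p-q).round(3)
print(tri((612*k,403*k),(513*k,190*k)),tri((735*k,283*k),(430*k,140*k)))
print("caps",tri((174.2,207.5),(251.7,254.4)),tri((194,211.2),(260.7,236.2)))
E
```

```text
top F {'+x': (np.float64(-2.33), np.float64(-0.07), 22, 0.0), '-x': (np.float64(2.07), np.float64(0.85), 23, 0.018), '+y': (np.float64(1.47), np.float64(0.26), 22, 0.018), '-y': (np.float64(-1.77), np.float64(0.66), 17, 0.0)}
top B {'+x': (np.float64(-1.78), np.float64(-0.07), 25, 0.0), '-x': (np.float64(0.24), np.float64(0.32), 23, 0.008), '+y': (np.float64(-1.33), np.float64(0.39), 25, 0.0), '-y': (np.float64(2.31), np.float64(1.08), 22, 0.008)}
side F {'+x': (np.float64(-4.74), np.float64(0.52), 20, 0.018), '-x': (np.float64(2.52), np.float64(1.09), 20, 0.018), '+y': (np.float64(-2.83), np.float64(-0.65), 21, 0.018), '-y': (np.float64(-1.21), np.float64(-0.73), 17, 0.0)}
side B {'+x': (np.float64(-2.93), np.float64(-0.39), 20, 0.0), '-x': (np.float64(-2.74), np.float64(-0.24), 13, 0.008), '+y': (np.float64(-3.71), np.float64(1.7), 23, 0.0), '-y': (np.float64(-0.83), np.float64(0.24), 24, 0.008)}
(array([ 0.28 , -0.442,  0.106]), np.float64(0.007)) (array([ 0.564, -0.761,  0.081]), np.float64(0.016))
caps (array([0.456, 0.338, 0.102]), np.float64(0.001)) (array([0.443, 0.264, 0.102]), np.float64(0.001))
```

```bash
cat > d.py <<'E'
# usage: d.py x,y,z[,yaw_of_tool_y_deg] ... : tool-axis shifts between waypoints (mm) and turn (rad)
import sys
from h import *
st=get_state();p=np.array(st["tool_pos"]);r=R.from_quat(st["eef_rot"])
Y=r.as_matrix()[:,1];yaw=np.degrees(np.arctan2(Y[1],Y[0]))
print("at",p.round(4),"yaw %.1f"%yaw,"t",round(st["clock"],2),"F",np.round(st["contact_force"],1),"open %.1f"%(st["opening"]*88.1),"q7 %.2f"%st["q"][6])
for a in sys.argv[1:]:
    v=list(map(float,a.split(",")));g=np.array(v[:3])
    print("shift mm",(r.inv().apply(g-p)*1000).round(1),end=" ")
    if len(v)>3:
        b=np.radians(v[3]);y=np.array([np.cos(b),np.sin(b),0]);z=np.array([0,0,-1.])
        r2=R.from_matrix(np.c_[np.cross(y,z),y,z]);print("turn",(r.inv()*r2).as_rotvec().round(3),end="");r=r2
    print();p=g
E
python3 d.py .45,.42,.24 .61,.12,.24 .62,-.1,.24 .509,-.365,.2,70
```

```text
at [0.1635 0.6027 0.238 ] yaw 74.8 t 0.1 F [ 0.3  0.7 -0.1] open 88.0 q7 -0.22
shift mm [-324.3 -101.3   -1.8] 
shift mm [-232.9 -247.7    0.4] 
shift mm [ -67.2 -209.7    0.3] 
shift mm [  37.8 -284.7   40.5] turn [-0.002  0.     0.084]
```

```bash
python3 -m jog '[[[-0.054,-0.017,0,0,0,0],[-0.054,-0.017,0,0,0,0],[-0.054,-0.017,0,0,0,0],[-0.054,-0.017,0,0,0,0],[-0.054,-0.017,0,0,0,0],[-0.054,-0.017,0,0,0,0],[-0.039,-0.041,0,0,0,0],[-0.039,-0.041,0,0,0,0],[-0.039,-0.041,0,0,0,0],[-0.039,-0.041,0,0,0,0],[-0.039,-0.041,0,0,0,0],[-0.039,-0.041,0,0,0,0]]]' 0.04; python3 d.py .62,-.1,.24 .509,-.365,.2,70
```

```text
clock: 1.6
tool_pos: [0.6115, 0.1196, 0.2384]
eef_rot: [0.132, 0.991, -0.0, -0.0]
contact_force: [-0.0, 0.6, -0.6]
opening: 0.452
finger_force: 0.0
at [0.6115 0.1196 0.2384] yaw 74.8 t 1.6 F [-0.   0.6 -0.6] open 39.8 q7 0.85
shift mm [ -65.7 -209.7   -1.6] 
shift mm [  37.8 -284.8   40.1] turn [-0.    -0.001  0.084]
```

```bash
python3 -m jog '[[[-0.016,-0.052,0,0,0,0],[-0.016,-0.052,0,0,0,0],[-0.016,-0.052,0,0,0,0],[-0.016,-0.052,0,0,0,0],[0.0064,-0.0475,0,0,0,0],[0.0064,-0.0475,0,0,0,0],[0.0064,-0.0475,0,0,0,0],[0.0064,-0.0475,0,0,0,0],[0.0064,-0.0475,0,0,0,0.042],[0.0064,-0.0475,0,0,0,0.042],[0,0,0,0,0,0]]]'; python3 d.py .5093,-.365,.07,70 .5093,-.365,.021,70
python3 - <<'E'
from m import *
t=snapshot("top");save(t,"pre.png",(310,150,410,250),5)
E
```

```text
clock: 2.98
tool_pos: [0.5012, -0.3657, 0.2379]
eef_rot: [0.178, 0.984, -0.002, -0.001]
contact_force: [-0.5, 1.4, -1.0]
opening: 0.453
finger_force: 0.0
at [ 0.5012 -0.3657  0.2379] yaw 69.5 t 2.98 F [-0.5  1.4 -1. ] open 39.9 q7 1.56
shift mm [ -7.6   4.1 167.9] turn [-0.004 -0.002 -0.008]
shift mm [ 0.  0. 49.] turn [0. 0. 0.]
```

View pics/pre.png

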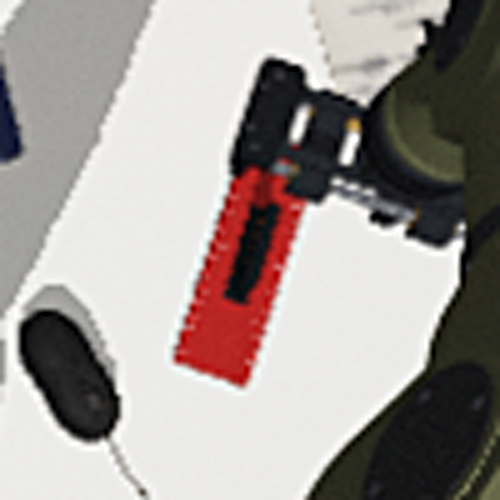

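The crop shows the gripper straddling the bar axis, with the black handle at crop (255,255) clear below it and offset only by parallax. I descend.

```bash
python3 -m jog '[[[-0.0038,0.002,0.042,-0.004,-0.002,-0.008],[-0.0038,0.002,0.042,0,0,0],[0,0,0.042,0,0,0],[0,0,0.042,0,0,0],[0,0,0,0,0,0]]]'; python3 d.py .5093,-.365,.021,70
```

```text
clock: 3.65
tool_pos: [0.5125, -0.3554, 0.0678]
eef_rot: [0.168, 0.986, 0.004, -0.002]
contact_force: [0.5, -0.2, 0.4]
opening: 0.453
finger_force: 0.0
at [ 0.5125 -0.3554  0.0678] yaw 70.6 t 3.65 F [ 0.5 -0.2  0.4] open 39.9 q7 1.48
shift mm [ -0.3 -10.5  46.7] turn [ 0.007 -0.005  0.011]
```

```bash
python3 -m jog '[[[0,-0.0075,0,0.007,-0.005,0.011],[0,0,0,0,0,0],[0,0,0,0,0,0]]]'; python3 d.py .5093,-.365,.021,70
```

```text
clock: 4.03
tool_pos: [0.512, -0.3664, 0.0722]
eef_rot: [0.175, 0.985, -0.003, 0.004]
contact_force: [-0.7, -0.6, -0.2]
opening: 0.45
finger_force: 0.0
at [ 0.512  -0.3664  0.0722] yaw 69.8 t 4.03 F [-0.7 -0.6 -0.2] open 39.7 q7 1.48
shift mm [ 3.5  0.6 51.2] turn [-0.003  0.009 -0.003]
```

```bash
python3 -m jog '[[[0.003,0,0.017,0,0.004,0],[0,0,0.017,0,0,0],[0,0,0.016,0,0,0],[0,0,0,0,0,0],[0,0,0,0,0,0],[0,0,0,0,0,0]]]'; python3 d.py .5093,-.365,.021,70
```

```text
clock: 4.78
tool_pos: [0.5091, -0.3652, 0.0212]
eef_rot: [0.175, 0.985, -0.002, 0.002]
contact_force: [0.8, 0.1, -0.4]
opening: 0.455
finger_force: 0.0
at [ 0.5091 -0.3652  0.0212] yaw 69.8 t 4.78 F [ 0.8  0.1 -0.4] open 40.1 q7 1.46
shift mm [-0.1  0.3  0.2] turn [-0.003  0.004 -0.003]
```

Right on target. I grip, let it settle, then lift 60 mm.

```bash
python3 -m jog '[[[0,0,0,0,0,0],[0,0,0,0,0,0],[0,0,0,0,0,0],[0,0,0,0,0,0],[0,0,-0.01,0,0,0],[0,0,-0.025,0,0,0],[0,0,-0.025,0,0,0],[0,0,0,0,0,0],[0,0,0,0,0,0]]]' 0 40; python3 d.py .5306,-.0763,.08,13
```

```text
clock: 5.9
tool_pos: [0.5079, -0.3644, 0.0799]
eef_rot: [0.175, 0.985, -0.001, 0.001]
contact_force: [-1.1, 0.6, -2.3]
opening: 0.129
finger_force: 40.0
at [ 0.5079 -0.3644  0.0799] yaw 69.8 t 5.9 F [-1.1  0.6 -2.3] open 11.4 q7 1.48
shift mm [ 77.9 278.3  -0.9] turn [-0.002  0.003  0.992]
```

```bash
python3 -m jog '[[[0.015,0.045,0,0,0,0],[0.015,0.045,0,0,0,0],[0.015,0.045,0,0,0,0],[0,0,0,0,0,0.165],[0,0,0,0,0,0.165],[0,0,0,0,0,0.165],[0,0,0,0,0,0.165],[0,0,0,0,0,0.165],[0,0,0,0,0,0.165],[0,0,0,0,0,0],[0,0,0,0,0,0]]]'; python3 d.py .5208,-.0787,.08,13
```

```text
clock: 7.28
tool_pos: [0.5124, -0.2223, 0.0795]
eef_rot: [0.621, 0.784, -0.001, 0.001]
contact_force: [0.8, -0.4, -2.7]
opening: 0.132
finger_force: 40.0
at [ 0.5124 -0.2223  0.0795] yaw 13.3 t 7.28 F [ 0.8 -0.4 -2.7] open 11.6 q7 0.66
shift mm [137.9  41.2  -1. ] turn [-0.     0.003  0.005]
```

```bash
python3 -m jog '[[[0.035,0.0103,0,0,0.003,0.005],[0.035,0.0103,0,0,0,0],[0.034,0.0103,0,0,0,0],[0.034,0.0103,0,0,0,0],[0,0,0.02,0,0,0],[0,0,0.02,0,0,0],[0,0,0.01,0,0,0],[0,0,0,0,0,0],[0,0,0,0,0,0]]]'; python3 d.py .5208,-.0787,.021,13
python3 - <<'E'
from m import *
import pickle
t=snapshot("top");s=snapshot("side");pickle.dump((t,s),open("s1.pkl","wb"))
st=get_state();p=st["tool_pos"];Y=R.from_quat(st["eef_rot"]).as_matrix()[:,1];yaw=np.arctan2(Y[1],Y[0])
b=p[2]-.0212
print(p,np.degrees(yaw),b)
for n,c in(("top",t),("side",s)):
    print(n,"F",{k:v for k,v in edges(c,np.array([.6524,-.0482]),np.radians(-167),.19,.25,score=folder_score(c)).items() if k in("-x","+y","-y")})
    print(n,"B",edges(c,np.array(p[:2]),yaw+np.pi,.06,.20,zt=b+.008,zb=b,score=bar_score(c),span=.03))
a=t["frame"][130:250,215:345,::-1];b=s["frame"][150:230,170:310,::-1]
a=cv2.resize(a,None,fx=3,fy=3,interpolation=2);b=cv2.resize(b,None,fx=2.7,fy=2.7,interpolation=2)
o=np.zeros((400,790,3),np.uint8);o[:a.shape[0],:a.shape[1]]=a;o[:b.shape[0],400:400+b.shape[1]]=b
cv2.imwrite("pics/c2.png",o)
E
```

```text
clock: 8.4
tool_pos: [0.5225, -0.0791, 0.0304]
eef_rot: [0.624, 0.782, 0.0, 0.001]
contact_force: [-0.8, 0.1, -3.2]
opening: 0.133
finger_force: 40.0
at [ 0.5225 -0.0791  0.0304] yaw 12.8 t 8.4 F [-0.8  0.1 -3.2] open 11.7 q7 0.48
shift mm [ 0.8 -1.6  9.4] turn [ 0.002  0.001 -0.003]
[ 0.52264855 -0.07905679  0.03052737] 12.830271253196479 0.009327374532481482
top F {'-x': (np.float64(0.55), np.float64(-0.57), 20, 0.018), '+y': (np.float64(10.58), np.float64(-0.99), 23, 0.018), '-y': (np.float64(0.18), np.float64(-0.19), 16, 0.0)}
top B {'-x': (np.float64(0.62), np.float64(-4.16), 15, np.float64(0.017327374532481482)), '+y': (np.float64(0.79), np.float64(-2.84), 20, np.float64(0.017327374532481482)), '-y': (np.float64(0.21), np.float64(-0.23), 21, np.float64(0.009327374532481482))}
side F {'-x': (np.float64(0.65), np.float64(-1.32), 24, 0.018), '+y': (np.float64(-2.82), np.float64(-2.63), 19, 0.018), '-y': (np.float64(-2.09), np.float64(0.31), 22, 0.0)}
side B {'+x': (np.float64(-2.6), np.float64(0.72), 24, np.float64(0.017327374532481482)), '-x': (np.float64(-5.25), np.float64(-0.2), 21, np.float64(0.009327374532481482)), '+y': (np.float64(-2.91), np.float64(8.54), 19, np.float64(0.017327374532481482)), '-y': (np.float64(-0.66), np.float64(-2.21), 24, np.float64(0.009327374532481482))}
```

View pics/c2.png

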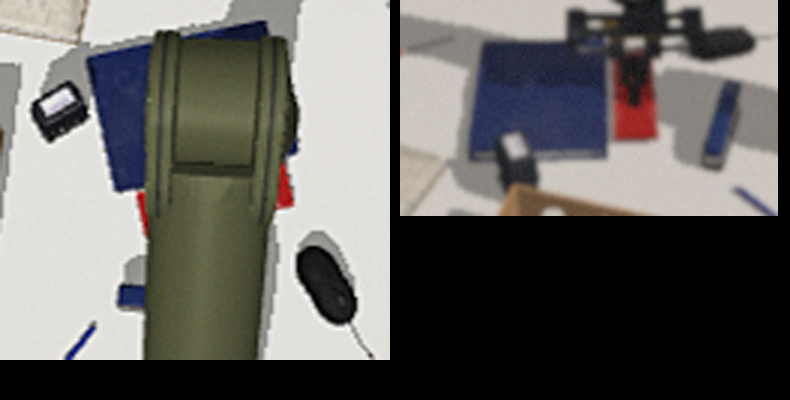

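The arm hides most of the top view. In the side view the red bar, at crop (635,100), is parallel to the folder edge at (607,100) with a gap of a few pixels, and both bystanders are clear. I lower to the desk.

```bash
python3 -m jog '[[[0.001,-0.001,0.005,0.002,0.001,-0.003],[0,0,0.004,0,0,0],[0,0,0,0,0,0],[0,0,0,0,0,0],[0,0,0,0,0,0]]]'; python3 d.py .5306,-.0763,.021,13
```

```text
clock: 9.12
tool_pos: [0.521, -0.078, 0.0208]
eef_rot: [0.622, 0.783, -0.0, -0.0]
contact_force: [0.1, -0.1, -2.4]
opening: 0.129
finger_force: 40.0
at [ 0.521  -0.078   0.0208] yaw 13.0 t 9.12 F [ 0.1 -0.1 -2.4] open 11.4 q7 0.48
shift mm [-0.5  9.8 -0.2] turn [-0.001 -0.     0.   ]
```

```bash
python3 -m jog '[[[0,0.002,0,0,0,0],[0,0.002,0,0,0,0],[0,0,0,0,0,0],[0,0,0,0,0,0]]]'; python3 d.py .5306,-.0763,.021,13
cat > gap.py <<'E'
from m import *
s=snapshot("side")
# along lines across the gap: bar red->white->blue, positions in folder x at z~0.012
ctr=np.array([.6524,-.0482]);a=np.radians(-167);ex=np.array([np.cos(a),np.sin(a)]);ey=np.array([-ex[1],ex[0]])
f=s["frame"].astype(np.float32);ds=np.linspace(.06,.18,241);rows=[]
for t_ in np.linspace(-.09,.09,13):
    o=[]
    for z,lo,hi,kind in((.018,.065,.115,"F"),(.008,.09,.115,"Bf"),(.008,.125,.175,"Bn")):
        d=np.linspace(lo,hi,161);uv=proj(s,np.c_[ctr+ex*d[:,None]+ey*t_,np.full(161,z)]).astype(np.float32)
        c=cv2.remap(f,uv[None,:,0],uv[None,:,1],1)[0]
        if kind=="F": v=c[:,0]-60; k=np.where((v[:-1]<0)&(v[1:]>=0))[0]        # blue -> red/white: red channel rises
        elif kind=="Bf": v=(c[:,0]-c[:,2])-50; k=np.where((v[:-1]<0)&(v[1:]>=0))[0]
        else: v=50-(c[:,0]-c[:,2]); k=np.where((v[:-1]<0)&(v[1:]>=0))[0]
        o.append(round(d[k[-1]]*1000,1) if len(k) else None)
    rows.append((round(t_*1000),*o))
for r in rows:print(*r)
save(s,"g%d.png"%int(get_state()["clock"]*100),(190,150,270,220),8)
E
python3 gap.py
```

```text
clock: 9.62
tool_pos: [0.5251, -0.0772, 0.0209]
eef_rot: [0.622, 0.783, -0.0, -0.0]
contact_force: [1.1, 0.7, -2.8]
opening: 0.131
finger_force: 40.0
at [ 0.5251 -0.0772  0.0209] yaw 13.0 t 9.62 F [ 1.1  0.7 -2.8] open 11.6 q7 0.48
shift mm [-0.3  5.6 -0.1] turn [-0.001  0.     0.   ]
-90 89.4 99.8 159.1
-75 89.4 100.2 159.1
-60 88.1 100.0 159.1
-45 89.4 100.0 159.4
-30 90.3 100.0 159.4
-15 90.3 102.5 156.2
0 90.9 103.1 155.9
15 90.6 104.4 154.4
30 91.2 104.7 None
45 91.2 104.8 None
60 94.7 None None
75 None None None
90 112.2 None None
```

```bash
python3 -m jog '[[[0,0.0025,0,0,0,0],[0,0.0025,0,0,0,0],[0,0,0,0,0,0],[0,0,0,0,0,0]]]'; python3 d.py .5306,-.0763,.021,13;python3 gap.py
```

```text
clock: 10.18
tool_pos: [0.53, -0.0761, 0.0209]
eef_rot: [0.622, 0.783, -0.0, -0.0]
contact_force: [-0.1, 0.5, -0.7]
opening: 0.136
finger_force: 40.0
at [ 0.53   -0.0761  0.0209] yaw 13.0 t 10.18 F [-0.1  0.5 -0.7] open 11.9 q7 0.48
shift mm [-0.3  0.6 -0.1] turn [-0.001  0.     0.   ]
-90 88.8 94.7 154.4
-75 88.8 94.4 153.4
-60 87.8 94.8 153.8
-45 89.1 95.0 155.0
-30 91.9 94.8 154.7
-15 92.2 97.2 151.9
0 91.2 98.1 150.6
15 91.6 98.8 150.3
30 92.2 98.3 None
45 92.2 97.5 None
60 None None None
75 111.9 None None
90 107.2 None None
```

```bash
python3 -m jog '[[[0,0.0015,0,0,0,0],[0,0,0,0,0,0],[0,0.001,0,0,0,0],[0,0,0,0,0,0],[0,0,0,0,0,0]]]'; python3 gap.py; ls pics
```

```text
clock: 10.85
tool_pos: [0.5302, -0.0759, 0.0209]
eef_rot: [0.623, 0.782, -0.002, -0.002]
contact_force: [-5.1, -0.2, 2.8]
opening: 0.134
finger_force: 40.0
-90 88.4 93.9 153.1
-75 88.8 94.2 153.1
-60 87.5 94.5 154.1
-45 89.4 94.5 154.7
-30 90.9 94.8 154.4
-15 91.9 97.5 151.6
0 92.2 97.5 150.6
15 91.9 98.1 149.4
30 92.2 97.2 None
45 91.9 None None
60 None None None
75 110.0 None None
90 106.9 None None
c2.png
crop1.png
g1022.png
g1090.png
g967.png
pre.png
side0.png
top0.png
```

View pics/g1090.png

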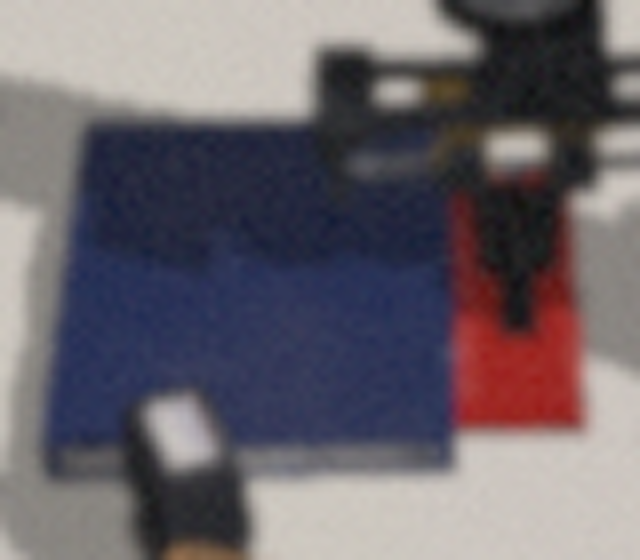

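The crop shows the bar's far edge at column 453 meeting the folder edge with no white gap over the visible half. The contact force is 5 N. I check the moment to see whether it is touching at one end only.

```bash
python3 - <<'E'
from plant import *
s=get_state();print(s["moment"].round(2),s["contact_force"].round(1),s["tool_pos"].round(4))
E
python3 -m jog '[[[0,0,0,0,0,0],[0,0,0,0,0,0]]]'
python3 - <<'E'
from plant import *
s=get_state();print(s["moment"].round(2),s["contact_force"].round(1),s["tool_pos"].round(4))
E
```

```text
[-0.35  0.99 -0.05] [-4.9 -0.4  3. ] [ 0.5302 -0.0759  0.0209]
clock: 11.15
tool_pos: [0.5302, -0.0759, 0.0209]
eef_rot: [0.623, 0.782, -0.002, -0.002]
contact_force: [-5.6, -1.4, 2.0]
opening: 0.13
finger_force: 40.0
[-0.44  1.07 -0.01] [-5.6 -1.4  2. ] [ 0.5302 -0.0759  0.0209]
```

Moment about z is near 0, so contact is even along the edge. I relieve the preload, open a little and rise.

```bash
python3 -m jog '[[[0,-0.0015,0,0,0,0],[0,0,0,0,0,0]]]'; python3 -m jog '[[[0,0,0,0,0,0],[0,0,0,0,0,0],[0,0,0,0,0,0],[0,0,-0.01,0,0,0],[0,0,-0.02,0,0,0],[0,0,-0.04,0,0,0],[0,0,-0.06,0,0,0],[0,0,-0.06,0,0,0],[0,0,0,0,0,0],[0,0,0,0,0,0]]]' 0.024; python3 d.py .46,.20,.21,13 .443,.264,.21,-3
```

```text
clock: 11.4
tool_pos: [0.5302, -0.0759, 0.0208]
eef_rot: [0.623, 0.783, -0.001, -0.001]
contact_force: [-3.2, -1.1, 0.6]
opening: 0.133
finger_force: 40.0
clock: 12.65
tool_pos: [0.5306, -0.0756, 0.2111]
eef_rot: [0.622, 0.783, -0.0, -0.0]
contact_force: [-0.0, 0.5, -0.9]
opening: 0.273
finger_force: 0.0
at [ 0.5306 -0.0756  0.2111] yaw 13.0 t 12.65 F [-0.   0.5 -0.9] open 24.1 q7 0.44
shift mm [284.4  -6.7   1.1] turn [-0.001 -0.     0.   ]
shift mm [66.2 -2.2  0. ] turn [0.    0.    0.279]
```

```bash
python3 -m jog '[[[0.0475,-0.001,0,0,0,0],[0.0475,-0.001,0,0,0,0],[0.0475,-0.001,0,0,0,0],[0.0475,-0.001,0,0,0,0],[0.0475,-0.001,0,0,0,0],[0.047,-0.001,0,0,0,0.093],[0.033,-0.001,0,0,0,0.093],[0.033,-0.001,0,0,0,0.093],[0,0,0,0,0,0],[0,0,0,0,0,0]]]' 0.062
python3 d.py .443,.264,.125,-3
cat > look.py <<'E'
from m import *
import sys
t=snapshot("top");s=snapshot("side")
for n,c in(("top",t),("side",s)):
    print(n,"F",edges(c,np.array([.6524,-.0482]),np.radians(-167),.19,.25,score=folder_score(c)))
    print(n,"B",edges(c,np.array([.5302,-.0759]),np.radians(-167),.06,.20,zt=.008,score=bar_score(c),span=.03))
a=t["frame"][120:250,155:325,::-1];b=s["frame"][150:290,170:300,::-1]
a=cv2.resize(a,None,fx=2.7,fy=2.7,interpolation=2);b=cv2.resize(b,None,fx=2.5,fy=2.5,interpolation=2)
o=np.zeros((400,790,3),np.uint8);o[:a.shape[0],:a.shape[1]]=a;o[:b.shape[0],460:460+b.shape[1]]=b
cv2.imwrite("pics/"+sys.argv[1],o)
E
python3 look.py l1.png
```

```text
clock: 13.9
tool_pos: [0.4527, 0.264, 0.2098]
eef_rot: [0.725, 0.689, -0.002, -0.0]
contact_force: [0.9, -0.4, 0.2]
opening: 0.706
finger_force: 0.0
at [0.4527 0.264  0.2098] yaw -3.0 t 13.9 F [ 0.9 -0.4  0.2] open 62.2 q7 -0.35
shift mm [-0.3 -9.5 84.8] turn [-0.003  0.003  0.   ]
top F {'+x': (np.float64(-0.53), np.float64(0.51), 14, 0.0), '-x': (np.float64(-1.03), np.float64(-0.37), 23, 0.018), '+y': (np.float64(0.39), np.float64(0.0), 23, 0.018), '-y': (np.float64(-0.5), np.float64(0.17), 16, 0.0)}
top B {'+x': (np.float64(0.1), np.float64(0.06), 24, 0.0), '-x': (np.float64(-5.84), np.float64(0.91), 24, 0.008), '+y': (np.float64(-0.59), np.float64(-0.45), 24, 0.008), '-y': (np.float64(-0.51), np.float64(-0.22), 24, 0.0)}
side F {'+x': (np.float64(0.32), np.float64(0.96), 8, 0.018), '-x': (np.float64(0.2), np.float64(0.02), 25, 0.018), '+y': (np.float64(-3.57), np.float64(-0.7), 24, 0.018), '-y': (np.float64(-1.95), np.float64(0.28), 22, 0.0)}
side B {'+x': (np.float64(-0.22), np.float64(2.34), 7, 0.008), '-x': (np.float64(-8.31), np.float64(-8.25), 7, 0.0), '+y': (np.float64(0.68), np.float64(-17.67), 23, 0.008), '-y': (np.float64(-3.25), np.float64(1.46), 22, 0.0)}
```

View pics/l1.png

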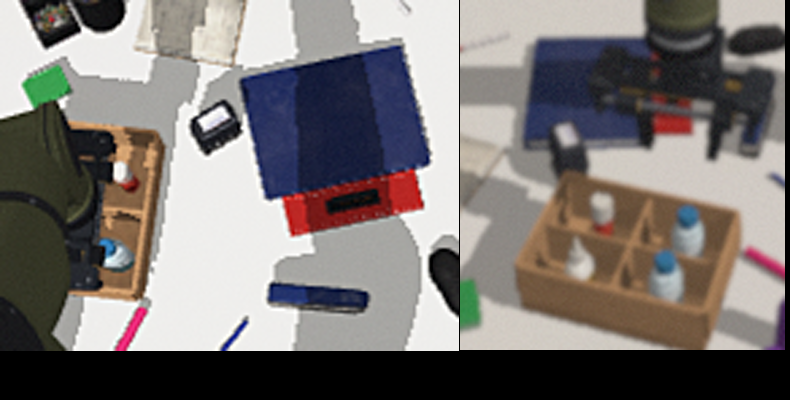

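The straightedge is free, at crop (355,203). It is flush with the folder edge along its whole length and centred to about 1 mm, and the bystanders are undisturbed. Next is the gel bottle in the right near cell, at crop (115,255).

```bash
python3 -m jog '[[[0,-0.0045,0.02,-0.003,0.003,0],[0,-0.005,0.03,0,0,0],[0,0,0.02,0,0,0],[0,0,0,0,0,0],[0,0,0,0,0,0],[0,0,0,0,0,0]]]' 0.054
python3 d.py .443,.264,.057,-3
```

```text
clock: 14.75
tool_pos: [0.4446, 0.2662, 0.1418]
eef_rot: [0.725, 0.688, 0.003, 0.0]
contact_force: [-0.0, -0.5, 0.9]
opening: 0.612
finger_force: 0.0
at [0.4446 0.2662 0.1418] yaw -3.0 t 14.75 F [-0.  -0.5  0.9] open 53.9 q7 -0.30
shift mm [-2.5 -1.8 84.8] turn [ 0.004 -0.004 -0.   ]
```

```bash
python3 -m jog '[[[-0.001,-0.0015,0.02,0.002,-0.002,0],[0,0,0.025,0,0,0],[0,0,0.02,0,0,0],[0,0,0.01,0,0,0],[0,0,0.009,0,0,0],[0,0,0,0,0,0],[0,0,0,0,0,0]]]'
python3 d.py .443,.264,.057,-3
```

```text
clock: 15.62
tool_pos: [0.4427, 0.2655, 0.0574]
eef_rot: [0.725, 0.689, 0.001, -0.0]
contact_force: [-0.1, 0.3, -0.3]
opening: 0.614
finger_force: 0.0
at [0.4427 0.2655 0.0574] yaw -3.0 t 15.62 F [-0.1  0.3 -0.3] open 54.1 q7 -0.26
shift mm [-1.5  0.3  0.4] turn [ 0.001 -0.001  0.   ]
```

```bash
python3 -m jog '[[[0,0,0,0,0,0],[0,0,0,0,0,0],[0,0,0,0,0,0],[0,0,0,0,0,0],[0,0,-0.01,0,0,0],[0,0,-0.03,0,0,0],[0,0,-0.045,0,0,0],[0,0,-0.045,0,0,0],[0,0,0,0,0,0],[0,0,0,0,0,0]]]' 0.02 18
python3 d.py .51,.10,.187,5 .54,0,.15,13
python3 - <<'E'
from m import *
import pickle
t=snapshot("top");s=snapshot("side");pickle.dump((t,s),open("s2.pkl","wb"))
st=get_state();p=st["tool_pos"]
uv=proj(s,[p])[0];x,y=map(int,uv);print(uv)
save(s,"b1.png",(x-60,y-50,x+50,y+60),5)
E
```

```text
clock: 16.88
tool_pos: [0.4415, 0.2651, 0.1864]
eef_rot: [0.725, 0.689, -0.0, -0.001]
contact_force: [-0.0, 0.0, -2.3]
opening: 0.419
finger_force: 18.0
at [0.4415 0.2651 0.1864] yaw -3.0 t 16.88 F [-0.   0.  -2.3] open 36.9 q7 -0.33
shift mm [-161.3   76.9   -0.7] turn [-0.001 -0.    -0.139]
shift mm [-102.2   21.2   37. ] turn [ 0.    0.   -0.14]
[261.83290195 216.45915625]
```

View pics/b1.png

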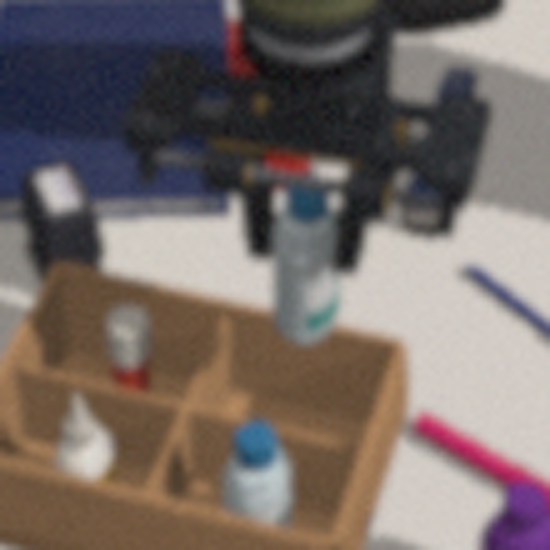

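The first gel bottle hangs upright between the pads at crop (305,265), opening 37 mm, and the other bottle, glue bottle and stick are untouched. I carry it to the far end of the bar.

```bash
python3 -m jog '[[[-0.035,0.011,0,0,0,0],[-0.05,0.0156,0,0,0,0],[-0.055,0.0172,0,0,0,0],[-0.055,0.0172,0,0,0,0],[-0.055,0.0172,0,0,0,0],[-0.055,0.0172,0,0,0,0],[-0.055,0.0172,0,0,0,0],[-0.04,0.0125,0,0,0,0],[0,0,0,0,0,-0.14],[0,0,0,0,0,-0.14],[0,0,0,0,0,0],[0,0,0,0,0,0]]]'
python3 d.py .5453,-.1412,.0614,13
```

```text
clock: 18.48
tool_pos: [0.5461, -0.1405, 0.1858]
eef_rot: [0.623, 0.782, -0.0, -0.001]
contact_force: [0.2, -0.1, -0.8]
opening: 0.421
finger_force: 18.0
at [ 0.5461 -0.1405  0.1858] yaw 12.9 t 18.48 F [ 0.2 -0.1 -0.8] open 37.1 q7 0.53
shift mm [ -0.6  -0.8 124.4] turn [-0.001 -0.001 -0.001]
```

```bash
python3 -m jog '[[[-0.001,-0.001,0.03,0,-0.001,0],[0,0,0.04,0,0,0],[0,0,0.03,0,0,0],[0,0,0.012,0,0,0],[0,0,0.006,0,0,0],[0,0,0,0,0,0],[0,0,0,0,0,0],[0,0,0,0,0,0]]]'
python3 d.py .5453,-.1412,.0614,13
```

```text
clock: 19.48
tool_pos: [0.5463, -0.142, 0.0694]
eef_rot: [0.622, 0.783, 0.0, 0.001]
contact_force: [0.1, -0.4, -1.1]
opening: 0.416
finger_force: 18.0
at [ 0.5463 -0.142   0.0694] yaw 13.1 t 19.48 F [ 0.1 -0.4 -1.1] open 36.7 q7 0.55
shift mm [ 1.1 -0.8  8. ] turn [0.001 0.001 0.001]
```

```bash
python3 -m jog '[[[0.001,-0.001,0.003,0,0,0],[0,0,0.0025,0,0,0],[0,0,0.0015,0,0,0],[0,0,0,0,0,0],[0,0,0,0,0,0]]]'
python3 d.py .5453,-.1412,.0614,13;python3 -m jog '[[[0,0,0.001,0,0,0],[0,0,0,0,0,0],[0,0,0,0,0,0]]]'
python3 d.py .5453,-.1412,.0614,13
```

```text
clock: 20.1
tool_pos: [0.5446, -0.1412, 0.0616]
eef_rot: [0.622, 0.783, -0.0, 0.0]
contact_force: [0.4, 0.1, -0.6]
opening: 0.421
finger_force: 18.0
at [ 0.5446 -0.1412  0.0616] yaw 13.1 t 20.1 F [ 0.4  0.1 -0.6] open 37.1 q7 0.55
shift mm [-0.1  0.7  0.2] turn [0.    0.    0.001]
clock: 20.48
tool_pos: [0.5448, -0.1413, 0.0612]
eef_rot: [0.622, 0.783, 0.0, 0.0]
contact_force: [-1.7, 0.3, 5.1]
opening: 0.42
finger_force: 18.0
at [ 0.5448 -0.1413  0.0612] yaw 13.1 t 20.48 F [-1.7  0.3  5.1] open 37.0 q7 0.55
shift mm [-0.   0.5 -0.2] turn [0.001 0.001 0.001]
```

Contact at 5 N. I relieve it by about 0.6 mm, release and rise.

```bash
python3 -m jog '[[[0,0,-0.0006,0,0,0],[0,0,0,0,0,0]]]' ; python3 -m jog '[[[0,0,0,0,0,0],[0,0,0,0,0,0],[0,0,0,0,0,0],[0,0,-0.01,0,0,0],[0,0,-0.02,0,0,0],[0,0,-0.04,0,0,0],[0,0,-0.06,0,0,0],[0,0,-0.02,0,0,0],[0,0,0,0,0,0]]]' 0.054
python3 d.py .456,.338,.21,-3
```

```text
clock: 20.72
tool_pos: [0.5447, -0.1412, 0.0612]
eef_rot: [0.622, 0.783, -0.0, 0.0]
contact_force: [-0.7, 0.1, 1.3]
opening: 0.42
finger_force: 18.0
clock: 21.85
tool_pos: [0.5456, -0.1414, 0.2133]
eef_rot: [0.622, 0.783, 0.001, 0.002]
contact_force: [-0.6, 0.5, 0.1]
opening: 0.614
finger_force: 0.0
at [ 0.5456 -0.1414  0.2133] yaw 13.1 t 21.85 F [-0.6  0.5  0.1] open 54.1 q7 0.53
shift mm [487.3  21.    2.4] turn [0.004 0.002 0.28 ]
```

```bash
python3 -m jog '[[[0.04,0.0018,0,0.004,0.002,0],[0.056,0.0024,0,0,0,0],[0.056,0.0024,0,0,0,0],[0.056,0.0024,0,0,0,0],[0.056,0.0024,0,0,0,0],[0.056,0.0024,0,0,0,0],[0.056,0.0024,0,0,0,0],[0.056,0.0024,0,0,0,0],[0.055,0.0024,0,0,0,0],[0,0,0,0,0,0.14],[0,0,0,0,0,0.14],[0,0,0,0,0,0]]]' 0.05
python3 d.py .456,.338,.057,-3; python3 look.py l2.png
```

```text
clock: 23.35
tool_pos: [0.4541, 0.3375, 0.2104]
eef_rot: [0.725, 0.689, -0.003, -0.001]
contact_force: [0.0, -0.2, 0.2]
opening: 0.566
finger_force: 0.0
at [0.4541 0.3375 0.2104] yaw -2.9 t 23.35 F [ 0.  -0.2  0.2] open 49.9 q7 -0.47
shift mm [  0.8   2.7 153.4] turn [-0.006  0.002  0.002]
top F {'+x': (np.float64(-1.52), np.float64(-0.44), 12, 0.0), '-x': (np.float64(-1.27), np.float64(-0.05), 19, 0.018), '+y': (np.float64(0.25), np.float64(-0.11), 22, 0.018), '-y': (np.float64(-0.06), np.float64(-0.32), 16, 0.0)}
top B {'+x': (np.float64(0.27), np.float64(0.2), 18, 0.0), '-x': (np.float64(-4.8), np.float64(2.09), 22, 0.008), '+y': (np.float64(1.85), np.float64(-7.23), 18, 0.008), '-y': (np.float64(-0.49), np.float64(-0.3), 25, 0.0)}
side F {'+x': (np.float64(-4.32), np.float64(5.87), 12, 0.018), '-x': (np.float64(0.22), np.float64(0.72), 25, 0.018), '+y': (np.float64(-3.41), np.float64(-0.45), 19, 0.018), '-y': (np.float64(-1.68), np.float64(-2.19), 12, 0.0)}
side B {'+x': (np.float64(1.26), np.float64(4.22), 8, 0.008), '-x': (np.float64(-0.38), np.float64(2.1), 8, 0.0), '-y': (np.float64(11.29), np.float64(2.27), 9, 0.0)}
```

View pics/l2.png

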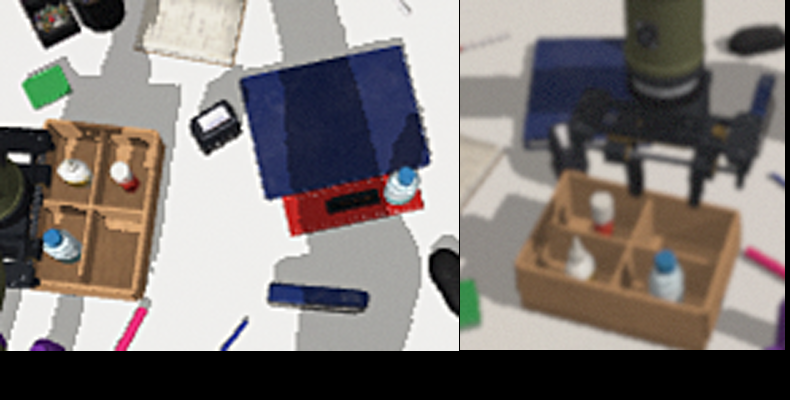

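The first bottle stands upright on the right bare end at crop (403,187), and the bar is still flush. The second gel bottle is in the left near cell at crop (60,243), so I descend there.

```bash
python3 -m jog '[[[0.0005,0.0015,0.03,-0.004,0.001,0],[0,0,0.035,0,0,0],[0,0,0.015,0,0,0],[0,0,0,0,0,0],[0,0,0,0,0,0],[0,0,0,0,0,0]]]'
python3 d.py .456,.338,.057,-3
```

```text
clock: 24.2
tool_pos: [0.457, 0.339, 0.133]
eef_rot: [0.725, 0.689, 0.002, -0.0]
contact_force: [0.4, -0.1, -1.1]
opening: 0.564
finger_force: 0.0
at [0.457 0.339 0.133] yaw -3.0 t 24.2 F [ 0.4 -0.1 -1.1] open 49.7 q7 -0.43
shift mm [-1.2 -1.1 76. ] turn [ 0.002 -0.003  0.001]
```

```bash
python3 -m jog '[[[-0.001,-0.0015,0.018,0.001,-0.001,0],[0,0,0.022,0,0,0],[0,0,0.018,0,0,0],[0,0,0.01,0,0,0],[0,0,0.008,0,0,0],[0,0,0,0,0,0],[0,0,0,0,0,0]]]'
python3 d.py .456,.338,.057,-3
```

```text
clock: 25.08
tool_pos: [0.4551, 0.3379, 0.0563]
eef_rot: [0.725, 0.688, 0.0, -0.001]
contact_force: [-0.2, 0.8, 0.5]
opening: 0.565
finger_force: 0.0
at [0.4551 0.3379 0.0563] yaw -3.0 t 25.07 F [-0.2  0.8  0.5] open 49.8 q7 -0.40
shift mm [ 0.2  0.9 -0.7] turn [-0.    -0.001  0.   ]
```

```bash
python3 -m jog '[[[0,0,0,0,0,0],[0,0,0,0,0,0],[0,0,0,0,0,0],[0,0,0,0,0,0],[0,0,-0.01,0,0,0],[0,0,-0.03,0,0,0],[0,0,-0.045,0,0,0],[0,0,-0.045,0,0,0],[0,0,0,0,0,0],[0,0,0,0,0,0]]]' 0.02 18
python3 d.py .5151,-.0106,.186
```

```text
clock: 26.32
tool_pos: [0.4539, 0.3373, 0.1852]
eef_rot: [0.725, 0.689, -0.001, -0.001]
contact_force: [-1.3, -0.6, -1.6]
opening: 0.423
finger_force: 18.0
at [0.4539 0.3373 0.1852] yaw -3.0 t 26.32 F [-1.3 -0.6 -1.6] open 37.3 q7 -0.45
shift mm [-344.3   79.    -0.9]
```

```bash
python3 -m jog '[[[-0.034,0.008,0,0,0,0],[-0.052,0.0118,0,0,0,0],[-0.055,0.0126,0,0,0,0],[-0.055,0.0126,0,0,0,0],[-0.055,0.0126,0,0,0,0],[-0.055,0.0126,0,0,0,0],[-0.038,0.0088,0,0,0,0],[0,0,0,0,0,-0.14],[0,0,0,0,0,-0.14],[0,0,0,0,0,0],[0,0,0,0,0,0]]]'
python3 d.py .5151,-.0106,.0603,13
```

```text
clock: 27.7
tool_pos: [0.5152, -0.0099, 0.1847]
eef_rot: [0.623, 0.782, -0.001, -0.001]
contact_force: [-0.6, 0.1, -0.9]
opening: 0.419
finger_force: 18.0
at [ 0.5152 -0.0099  0.1847] yaw 12.9 t 27.7 F [-0.6  0.1 -0.9] open 36.9 q7 0.30
shift mm [-8.000e-01  1.000e-01  1.244e+02] turn [-0.003 -0.001 -0.001]
```

```bash
python3 -m jog '[[[-0.001,0,0.03,-0.002,0,0],[0,0,0.04,0,0,0],[0,0,0.03,0,0,0],[0,0,0.012,0,0,0],[0,0,0.006,0,0,0],[0,0,0,0,0,0],[0,0,0,0,0,0],[0,0,0,0,0,0]]]'
python3 d.py .5151,-.0106,.0603,13
```

```text
clock: 28.7
tool_pos: [0.5167, -0.0109, 0.0683]
eef_rot: [0.622, 0.783, 0.001, 0.001]
contact_force: [0.2, 0.8, -1.1]
opening: 0.422
finger_force: 18.0
at [ 0.5167 -0.0109  0.0683] yaw 13.1 t 28.7 F [ 0.2  0.8 -1.1] open 37.2 q7 0.33
shift mm [ 0.6 -1.5  8. ] turn [ 0.002 -0.001  0.001]
```

```bash
python3 -m jog '[[[0.0005,-0.001,0.003,0.001,0,0],[0,0,0.0025,0,0,0],[0,0,0.0015,0,0,0],[0,0,0,0,0,0],[0,0,0,0,0,0],[0,0,0,0,0,0]]]'
python3 d.py .5151,-.0106,.0603,13;python3 -m jog '[[[0,0,0.001,0,0,0],[0,0,0,0,0,0],[0,0,0,0,0,0]]]'
python3 d.py .5151,-.0106,.0603,13
```

```text
clock: 29.45
tool_pos: [0.5151, -0.0107, 0.0606]
eef_rot: [0.622, 0.783, 0.0, -0.0]
contact_force: [-0.1, 0.1, -1.4]
opening: 0.423
finger_force: 18.0
at [ 0.5151 -0.0107  0.0606] yaw 13.1 t 29.45 F [-0.1  0.1 -1.4] open 37.2 q7 0.34
shift mm [ 0.1 -0.   0.3] turn [ 0.    -0.001  0.001]
clock: 29.82
tool_pos: [0.5153, -0.0106, 0.0601]
eef_rot: [0.622, 0.783, 0.001, -0.0]
contact_force: [-1.1, 0.5, 6.0]
opening: 0.417
finger_force: 18.0
at [ 0.5153 -0.0106  0.0601] yaw 13.1 t 29.82 F [-1.1  0.5  6. ] open 36.7 q7 0.34
shift mm [ 0.1 -0.2 -0.2] turn [ 0.001 -0.001  0.001]
```

Contact again. I relieve, release, rise, and move off to the left for a last look.

```bash
python3 -m jog '[[[0,0,-0.0006,0,0,0],[0,0,0,0,0,0]]]' ; python3 -m jog '[[[0,0,0,0,0,0],[0,0,0,0,0,0],[0,0,0,0,0,0],[0,0,-0.01,0,0,0],[0,0,-0.02,0,0,0],[0,0,-0.04,0,0,0],[0,0,-0.06,0,0,0],[0,0,-0.04,0,0,0],[0.04,0,0,0,0,0],[0.05,0,0,0,0,0],[0.05,0,0,0,0,0],[0.05,0,0,0,0,0]]]' 0.054
python3 -m jog '[[[0.05,0,0,0,0,0],[0.05,0,0,0,0,0],[0.05,0,0,0,0,0],[0.04,-0.02,0,0,0,0],[0,0,0,0,0,0],[0,0,0,0,0,0],[0,0,0,0,0,0]]]'; python3 look.py l3.png
```

```text
clock: 30.08
tool_pos: [0.5152, -0.0106, 0.0602]
eef_rot: [0.622, 0.783, 0.0, -0.0]
contact_force: [0.3, -0.3, 2.6]
opening: 0.418
finger_force: 18.0
clock: 31.58
tool_pos: [0.4716, 0.1757, 0.2311]
eef_rot: [0.622, 0.783, 0.001, -0.0]
contact_force: [0.9, 0.6, -0.4]
opening: 0.617
finger_force: 0.0
clock: 32.45
tool_pos: [0.4108, 0.3533, 0.2308]
eef_rot: [0.623, 0.782, 0.0, 0.0]
contact_force: [-0.5, -0.2, 0.6]
opening: 0.613
finger_force: 0.0
top F {'+x': (np.float64(-1.26), np.float64(0.13), 13, 0.0), '-x': (np.float64(-1.01), np.float64(-0.15), 22, 0.018), '+y': (np.float64(0.23), np.float64(-0.14), 21, 0.018), '-y': (np.float64(-0.31), np.float64(-0.09), 18, 0.0)}
top B {'+x': (np.float64(0.33), np.float64(0.19), 18, 0.0), '-x': (np.float64(-2.64), np.float64(-1.2), 23, 0.008), '+y': (np.float64(1.93), np.float64(-7.26), 18, 0.008), '-y': (np.float64(-0.07), np.float64(-1.11), 22, 0.0)}
side F {'+x': (np.float64(1.88), np.float64(-1.59), 18, 0.018), '-x': (np.float64(0.22), np.float64(0.24), 25, 0.018), '+y': (np.float64(-3.54), np.float64(-0.98), 23, 0.018), '-y': (np.float64(0.33), np.float64(3.66), 22, 0.0)}
side B {'+x': (np.float64(-4.75), np.float64(5.0), 10, 0.008), '-x': (np.float64(-9.28), np.float64(-5.9), 14, 0.0), '+y': (np.float64(0.88), np.float64(8.19), 8, 0.008), '-y': (np.float64(-7.7), np.float64(3.06), 6, 0.0)}
```

View pics/l3.png

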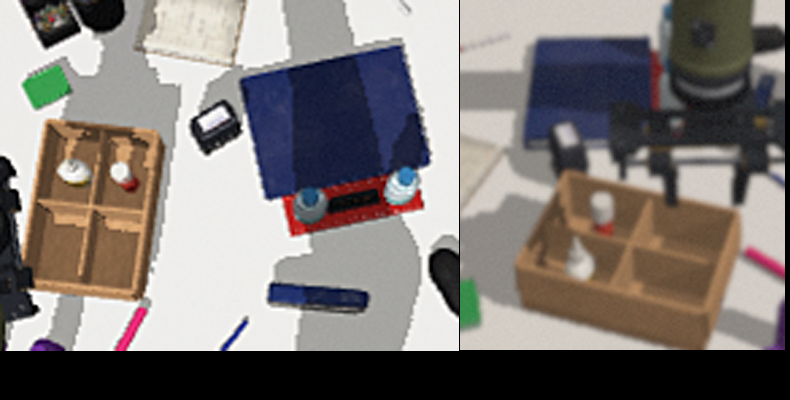

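Both bottles stand upright on the bare ends, at crop (310,205) and (403,187). The bar is still flush, nothing else has moved, and the robot is clear, so I hand in.

```bash
python3 -c "
from plant import *
print(finish_job())"
```

```text
the job is handed in; nothing more can be done
None
```

I handed the job in at about 32.5 s: the straightedge lies flush against the folder's glued edge, centred to about 1 mm, with both gel bottles upright on its bare ends; the last pictures show nothing else moved, but no verdict came back.

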